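# Set the bearing nut of a bench spindle

## Task

First lock the bench spindle by dropping the round-headed pin through the eye of its lug and fully home into the housing. Then screw the knurled nut down (clockwise from above, several grips) until it bottoms out, back it off a quarter turn, and finish still gripping the nut there with the pin in place, as if a helper were about to lock it. Leave the T-handled key and the things lying about where they are.

Things in the scene. Friction and masses are not known exactly. Their poses are not given: they have to be found in the camera images.
- housing: White cast block fixed to the bench, 140 x 90 x 48 mm high (x from -45 to +95 mm, y +-45 mm about the origin). Origin on the underside, on the upright spindle axis; z up; its x axis points along the lug to the pin hole. The unit and the pin rack may stand on either side of the bench, at any yaw within 1 rad. The steel spindle on it turns with light drag (0.05 N m, less than the nut's 0.12 N m), so without the pin it turns along with the nut.
- eye (a point): Centre of the eye at the top face of the spindle's lug, 60 mm above the bench and 70 mm from the spindle axis. The eye is an 11.6 mm through hole, slightly chamfered, in a lug 10 mm thick and 42 mm square (top at 60 mm). At the start the eye is in line with the hole below.
- lock_hole (a point): Centre of the mouth of the matching 11.6 mm hole in the housing's top face, 48 mm above the bench, right under the eye at the start; the hole goes right through.
- lock_pin: Loose steel pin, 70 g: shank 10 mm diameter, 40 mm long, tapered to 6 mm over its last 4 mm; plain round head on top, 18 mm diameter, 26 mm tall. Origin at the shank's tip, z up (shoulder at 40 mm, top at 66 mm). Starts upright in a rack hole, shoulder on the rack. Home, the shoulder sits on the lug: tip 20 mm, top 86 mm above the bench. Leans a few mm while the nut is strained against its stop.
- rack: Wooden rack fixed to the bench, 60 (x) x 130 (y) x 50 mm high; origin at the centre of the underside. Two 13 mm holes at y = +-35 mm, through its top.
- tee_key: Bystander: loose steel key standing in the other rack hole, same shank, with a crossbar 50 mm long, 10 mm thick, along its x (top 57 mm above its tip). Origin at the tip.
- knurled_nut: Round knurled steel nut on the upright spindle, 36 mm diameter, 28 mm tall, to be gripped across its sides from above. Origin at the centre of its underside, on the spindle axis, 92 mm above the bench when bottomed; it rises 6 mm per turn as it unscrews (right-hand thread) and turns with the nut. The threaded stub (19 mm diameter) ends 128 mm above the bench. Below the nut: a shoulder of 16 mm radius from 86 to 92 mm, then a neck of 13 mm radius.
- thread (a joint): Turn of the nut relative to the spindle, rad: 0 = bottomed on the shoulder (hard stop), grows counter-clockwise from above as it unscrews. Starts between 2.2 and 4.0. It stays where left (drag 0.12 N m).
- caliper: Bystander: caliper lying flat, 200 mm long, origin under the middle of the beam.
- spool: Bystander: wooden spool, 48 mm diameter, 63 mm high, origin under its centre.
- jar: Bystander: small jar, 56 mm diameter, 60 mm high, origin under its centre.

How it is judged:
On the way, in this order (a step that is already met when the one before it is completed fails the run):
1. the pin is home through the eye into the housing (z of lock_pin in the frame of housing below 0.024 m and horizontal distance between lock_pin and lock_hole below 0.004 m and horizontal distance between lock_pin and eye below 0.004 m and angle between lock_pin's own z axis and vertical below 0.1 rad), for 0.2 s.
2. the nut is screwed down until it bottoms out, with the pin in place (z of lock_pin in the frame of housing below 0.03 m and horizontal distance between lock_pin and lock_hole below 0.008 m and horizontal distance between lock_pin and eye below 0.012 m and value of joint thread below 0.09 rad), for 0.2 s.
At the end, for the whole second after the job is handed in: The pin is home (tip below 24 mm, within 4 mm of both hole axes, upright within 0.1 rad) and no longer touched, the nut stands a quarter turn (90 degrees +-20) off its bottom, still, and the fingers grip it with more than 3 N (all of step 1 and value of joint thread between 1.22 and 1.92 rad and velocity of joint thread between -0.1 and 0.1 rad/s and contact force between the fingers and knurled_nut above 3 N and contact force between the fingers and lock_pin below 0.5 N); the arm keeps its last pose, push and grip.
It fails at once if the T-handled key is moved from its place (distance of tee_key from where it was at the start of the episode above 0.02 m).
It fails at once if caliper, spool or jar is shoved away (distance of any of caliper, spool, jar from where it was at the start of the episode above 0.03 m).
It also fails if it takes over 72 s, if anything falls off the work surface, if the arm or the gripper's body presses on something with over 40 N, if the wrist force passes 120 N, or if a joint passes its speed limit or range.

## Robot

A 6-joint arm with a two-finger parallel gripper is mounted at the origin on the work surface. World frame = base frame: x ahead of the robot, y to its left, z up, the work surface at z = 0. Lengths are in m, angles in rad, forces in N, time in s.
With the tool pointing down it reaches from about 0.3 to 0.75 m from the base axis. Payload 8.5 kg.
Tool frame: the origin (TCP) lies at the very end of the fingers, on their centre line; the grasp point (between the pads) lies 19 mm behind it (robot.grip_point_offset is the z of the grasp point in the tool frame, in m); z points along the fingers, y is the line along which they close (so a half turn about z gives the same grasp; the last joint's range is limited). The gripper opens to 85 mm and grips with 20 to 120 N. Pads are 22 mm wide; open, the fingers measure 114 mm over their backs; the gripper's body (76 mm by 85 mm) begins 54 mm behind the grasp point. The pads swing forward as they close: fully open they stand 13 mm farther back than shut.
Start: joints at [1.087, 0.381, 1.297, -0, 1.464, -0.215], TCP at [0.146, 0.53, 0.204] pointing down, gripper open.
Joint ranges: [-3.11, 3.11], [-0.89, 2.33], [0.22, 2.48], [-1.42, 4.56], [0.17, 2.85], [-2.88, 2.88]. Speed limits (rad/s): [2.39, 2.39, 3.14, 3.14, 3.14, 3.14].

## Interface

Orientations are given as a rotation vector (axis times angle).
In Python, from workcell import robot gives the robot as it stands. The module is installed in compiled form; this text tells all that it offers.
- The arm moves only by the shell command python3 -m handwheel 'ROWS' [FORCE]. ROWS is JSON, a list of rows, each an object of numbers: "dx", "dy", "dz": the shift along the tool's x, y, z as a fraction of full scale; "rx", "ry", "rz": the turn, a rotation vector about the tool's x, y, z as a fraction of full scale; "claw": the finger opening in mm, from 0 to 85.4. In form: [{"dx": .., "dy": .., "dz": .., "rx": .., "ry": .., "rz": .., "claw": ..}, ...]. A call has 1 to 20 rows; each row is the pose to reach, as a shift and turn from the pose commanded when the call began, along the tool's axes at that moment; what a row does not reach only later rows make up. Full scale, the value 1, is 15 cm for a shift and 90 degrees for a turn. A row lasts 1/8 s, in which the tool goes at most 62.5 mm and 10.7 degrees, less where a joint would pass 70% of its speed; a pose out of reach is approached as far as the arm can. A call with a number of a shift or a turn outside -1 to 1 is refused whole. A call with a gripper value outside its range is refused whole. The fingers move at their own pace and stop on an object; FORCE is the grip in N (left out, the last holds). Time passes only in rows, so rows that repeat a pose let the fingers close. It gives the time, the measured TCP pose, the force, the opening and the grip force at its end, in the units of the state.
- robot.read_state(): the state, without advancing time (a new reading comes with each control period).
- robot.get_image(name): name is "scene" or "top" or "wrist"; returns a dict with "frame" (400x640x3 uint8, red, green, blue), "range_z" (400x640 float32, m along the optical axis (not along the pixel's ray), 0 where there is no reading), "vertical_fov" (degrees; the focal length in pixels is half the picture's height over the tangent of half this angle, whatever the lens; pixels are square), "cx", "cy" (the principal point, pixels), "eye" and "rotation" of the camera in the world. Camera axes: x right, y down, z forward; pixel columns grow to the right and rows downward; lengths in m; the calibration is good to about 2 mm. The wrist camera is an equidistant fisheye: a pixel r from the principal point sees the ray r / f radians off the axis. A picture is of the moment at which its call begins.
- robot.sign_off(): hands the job in; it is judged then, once.
The state is a dict: "time_s": time; "joint_pos": joint angles; "dq": joint speeds; "joint_efforts": joint torques, N m; "position": TCP position; "tool_rot": TCP orientation; "contact_force": force on the tool from outside, world axes, zero at the start; "wrist_torque": the same for the moment, N m; "finger_gap": finger opening in m; "grasp_force": force on a finger pad.
Only numpy, scipy, OpenCV 4.12 (cv2) and the standard library are available. Lean on these libraries where they do the work, as an engineer would, in place of code of your own. Each camera call takes 0.05 s, during which the arm holds its last target. There are 200 camera calls.

## Working session

There is one attempt and no reset: what is moved stays moved. The work goes in short steps, Python scripts to look and compute and a shell command to move; the robot and the scene stay as the last step left them, time stands still between calls to the robot, and variables do not carry over. Pictures are saved under pics/ and viewed, at most 10 in all, crops included, and the job is handed in when it is done.

```bash
mkdir -p pics
cat > h.py <<'E'
import numpy as np, cv2
from workcell import robot
def cap(n):
    d=robot.get_image(n); np.savez(f'{n}.npz',**d); return d
def load(n): return dict(np.load(f'{n}.npz'))
def foc(d): return d['frame'].shape[0]/2/np.tan(np.radians(float(d['vertical_fov']))/2)
def ray(d,u,v,fish=False):
    f=foc(d); x=(np.asarray(u,float)-d['cx'])/f; y=(np.asarray(v,float)-d['cy'])/f
    if fish:
        r=np.hypot(x,y)+1e-12; c=np.stack([np.sin(r)*x/r,np.sin(r)*y/r,np.cos(r)],-1)
    else: c=np.stack([x,y,np.ones_like(x)],-1)
    return c@np.asarray(d['rotation']).T
def plane(d,u,v,z,fish=False):
    r=ray(d,u,v,fish); e=np.asarray(d['eye']); return e+r*((z-e[2])/r[...,2])[...,None]
def cloud(d,fish=False):
    v,u=np.mgrid[:400,:640]; r=ray(d,u,v,fish); zf=np.asarray(d['rotation'])[:,2]
    return np.asarray(d['eye'])+r*(d['range_z']/(r@zf))[...,None]
E
python3 - <<'E'
from h import *
for n in ("scene","top"):
    d=cap(n); cv2.imwrite(f'pics/{n}0.png',d['frame'][...,::-1]); print(n,d['eye'],d['rotation'],d['vertical_fov'],d['cx'],d['cy'])
s=robot.read_state(); print(s, robot.grip_point_offset)
E
```

```text
scene [ 1.18824699 -0.31765778  0.80197751] [-2.09743806 -1.21882007  0.49955792] 53.67950968075516 323.7582012662493 203.32939342821044
top [0.51996505 0.00631521 1.23998264] [-2.17333701  2.16704689 -0.06756731] 45.997724235302556 326.96374674423635 201.67437636948952
{'time_s': 0.1, 'joint_pos': array([ 1.08669492e+00,  3.81164974e-01,  1.29814136e+00,  2.29411708e-05,
        1.46359041e+00, -2.15367095e-01]), 'dq': array([ 0.00072376, -0.00214048, -0.00277405, -0.00023928,  0.00025838,
        0.00141085]), 'joint_efforts': array([ 4.80319330e-03, -4.49220121e+01, -2.31659031e+01, -1.69550881e-04,
        3.65587010e-03,  1.18414897e-05]), 'position': array([0.14592856, 0.52999555, 0.20316873]), 'tool_rot': array([-4.20798841e-01, -3.11281016e+00,  1.91189490e-03]), 'contact_force': array([-0.06100868, -0.2997808 , -0.10089438]), 'wrist_torque': array([-0.0506761 , -0.03364623, -0.00995764]), 'grasp_force': 0.0, 'finger_gap': 0.0857461493480135} -0.0187
```

View pics/scene0.png

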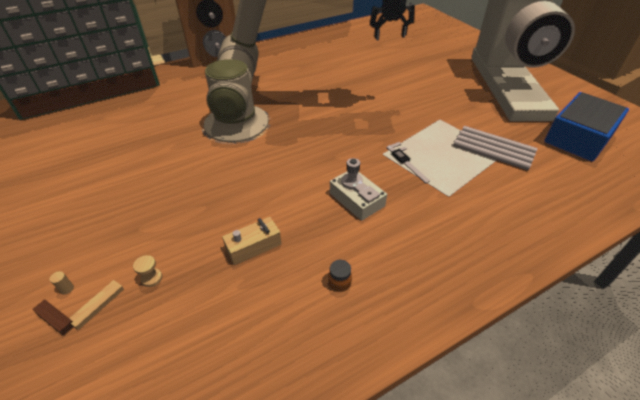

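View pics/top0.png

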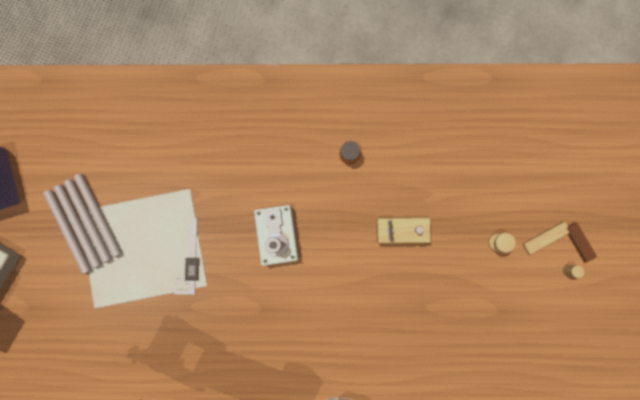

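The scene view shows the housing at about (357,190), with the rack at (252,240). In the top view the nut is near (275,244) with the lug pointing up the image (+x). The rack is at (404,231), with the pin head at (420,230) and the key's bar at (390,231).

```bash
sed -i "s/d=robot.get_image(n); /d=robot.get_image(n); d['rotation']=cv2.Rodrigues(np.array(d['rotation']))[0]; /" h.py
python3 - <<'E'
from h import *
import numpy as np
t=cap('top'); P=cloud(t)
def crop(u0,v0,u1,v1,k): 
    return cv2.resize(t['frame'][v0:v1,u0:u1,::-1],None,fx=k,fy=k,interpolation=cv2.INTER_CUBIC)
a=crop(240,195,320,275,5); b=crop(365,195,445,275,5); cv2.imwrite('pics/topcrop.png',np.hstack([a,b]))
for nm,u0,v0,u1,v1 in (('hous',245,195,315,275),('rack',370,210,440,250)):
    Q=P[v0:v1,u0:u1].reshape(-1,3); print(nm,np.histogram(Q[:,2],bins=np.arange(-.01,.14,.01)))
    uv=np.stack(np.meshgrid(range(u0,u1),range(v0,v1)),-1).reshape(-1,2)
    for lo,hi in ((.03,.055),(.043,.053),(.055,.065),(.065,.085),(.1,.14)):
        m=(Q[:,2]>lo)&(Q[:,2]<hi)
        if m.sum()>4: print(lo,hi,m.sum(),Q[m].mean(0).round(4),Q[m].min(0).round(3),Q[m].max(0).round(3), cv2.minAreaRect(Q[m][:,:2].astype(np.float32)*1000))
E
```

```text
hous (array([2393, 1154,   23,   16,   28,  990,  588,  177,    0,    0,    2,
          9,   46,  140,    7]), array([-0.01,  0.  ,  0.01,  0.02,  0.03,  0.04,  0.05,  0.06,  0.07,
        0.08,  0.09,  0.1 ,  0.11,  0.12,  0.13,  0.14]))
0.03 0.055 1200 [0.5323 0.1593 0.0471] [0.46  0.107 0.03 ] [0.609 0.216 0.055] ((534.1629638671875, 161.89576721191406), (139.7947540283203, 90.99996948242188), 8.500423431396484)
0.043 0.053 1075 [0.532  0.1604 0.0473] [0.46  0.107 0.043] [0.609 0.216 0.053] ((534.1832275390625, 162.06378173828125), (139.70758056640625, 90.67501068115234), 8.486283302307129)
0.055 0.065 581 [0.5454 0.1611 0.059 ] [0.48  0.122 0.055] [0.601 0.191 0.065] ((539.0068359375, 158.59625244140625), (123.42070770263672, 62.61246109008789), 5.445953369140625)
0.1 0.14 202 [0.5098 0.1568 0.1216] [0.492 0.139 0.102] [0.527 0.175 0.132] ((509.9952392578125, 157.37094116210938), (37.10206604003906, 34.02659606933594), 44.26531982421875)
rack (array([971, 557,  12,   0,  11, 709, 387,  90,  47,   0,   0,   0,   0,
         0,   0]), array([-0.01,  0.  ,  0.01,  0.02,  0.03,  0.04,  0.05,  0.06,  0.07,
        0.08,  0.09,  0.1 ,  0.11,  0.12,  0.13,  0.14]))
0.03 0.055 1098 [ 0.5468 -0.1623  0.0489] [ 0.516 -0.228  0.035] [ 0.577 -0.096  0.055] ((547.160400390625, -162.0579833984375), (59.661434173583984, 131.272705078125), 1.637833833694458)
0.043 0.053 1031 [ 0.5469 -0.1632  0.0489] [ 0.516 -0.228  0.043] [ 0.577 -0.096  0.053] ((547.1695556640625, -162.37759399414062), (59.661434173583984, 130.6332244873047), 1.637833833694458)
0.055 0.065 54 [ 0.5466 -0.1349  0.0621] [ 0.521 -0.22   0.055] [ 0.576 -0.12   0.065] ((548.9598999023438, -170.22720336914062), (54.98625183105469, 99.8171157836914), 0.21447014808654785)
0.065 0.085 92 [ 0.5469 -0.1624  0.0708] [ 0.521 -0.205  0.065] [ 0.571 -0.122  0.079] ((538.7828979492188, -160.6610565185547), (83.18038940429688, 48.16785430908203), 78.19454193115234)
```

View pics/topcrop.png

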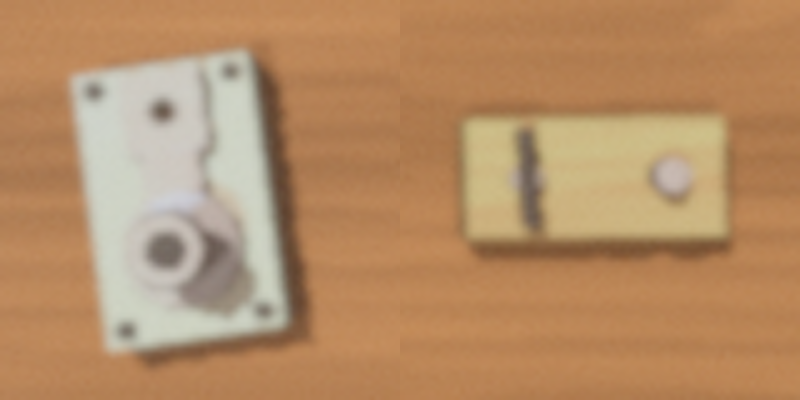

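```bash
cat >> h.py <<'E'
def tool():
    s=robot.read_state(); R=cv2.Rodrigues(np.array(s['tool_rot']))[0]; return s,R
def go(p=None,yaw=None):
    "fractions (full scale) to reach TCP p with tool-y line at heading yaw (deg, mod 180), pointing down"
    s,R=tool(); p=s['position'] if p is None else np.asarray(p)
    d=R.T@(p-s['position'])/.15
    rot=np.zeros(3)
    a=np.degrees(np.arctan2(R[1,1],R[0,1]))
    if yaw is not None:
        da=(yaw-a+90)%180-90; th=np.radians(a+da); y=np.array([np.cos(th),np.sin(th),0]); z=np.array([0,0,-1.]); T=np.stack([np.cross(y,z),y,z],1)
        rot=cv2.Rodrigues(R.T@T)[0].ravel()/(np.pi/2)
    print('t',round(s['time_s'],2),'pos',s['position'].round(4),'yaw_y',round(a,1),'tilt',np.degrees(np.arccos(-R[2,2])).round(2),'j6',s['joint_pos'][5].round(3),'gap',round(s['finger_gap'],4),'grip',round(s['grasp_force'],1),'F',np.round(s['contact_force'],1))
    print('d',d.round(3),'rot',rot.round(4))
E
python3 - <<'E'
from h import *
t=load('top')
print('pin',plane(t,419.8,230.4,.076),'eye',plane(t,272.4,217.,.060),'key',plane(t,391.,230.6,.107))
go([.50,.16,.22],98.5)
E
```

```text
pin [ 0.54507395 -0.19909766  0.076     ] eye [0.57781501 0.1666019  0.06      ] key [ 0.5437012  -0.12490708  0.107     ]
t 0.15 pos [0.1459 0.53   0.2033] yaw_y 74.6 tilt 0.06 j6 -0.215 gap 0.0854 grip 0.0 F [-0.2 -0.8  0.1]
d [-2.931 -1.752 -0.11 ] rot [-0.0006 -0.0003 -0.2656]
```

```bash
python3 -m handwheel '[{"dx":-1,"dy":-0.6,"dz":-0.05,"claw":85},{"dx":-1,"dy":-0.6,"dz":-0.05,"claw":85},{"dx":-1,"dy":-0.6,"dz":-0.05,"claw":85}]' 
python3 -m handwheel '[{"dx":-1,"dy":-0.6,"dz":-0.05,"claw":85},{"dx":-1,"dy":-0.6,"dz":-0.05,"claw":85},{"dx":-1,"dy":-0.6,"dz":-0.05,"claw":85}]'
python3 -m handwheel '[{"dx":-0.93,"dy":-0.55,"dz":0,"rz":-0.27,"claw":85},{"dx":-0.93,"dy":-0.55,"dz":0,"rz":-0.27,"claw":85},{"dx":-0.93,"dy":-0.55,"dz":0,"rz":-0.27,"claw":85},{"dx":-0.93,"dy":-0.55,"dz":0,"rz":-0.27,"claw":85}]'
python3 - <<'E'
from h import *
w=cap('wrist'); cv2.imwrite('pics/w1.png',w['frame'][...,::-1]); go([.54,-.2,.16],90); print(w['eye'],w['rotation'],w['vertical_fov'])
E
```

```text
t 0.2 pos [0.146  0.5301 0.2034] yaw_y 74.6 tilt 0.05 j6 -0.215 gap 0.0853 grip 0.0 F [-1.3  0.6  0.2]
d [-3.825 -3.995  0.292] rot [-0.0005 -0.0002 -0.1711]
[0.06855461 0.55202372 0.37363668] [[ 0.26499104  0.9149132   0.30448905]
 [ 0.96424963 -0.2509239  -0.08520479]
 [-0.00155141  0.31618196 -0.9486973 ]] 65.70646984690485validation failed for argument at $[0]...
validation failed for argument at $[0]...
validation failed for argument at $[0]...
```

View pics/w1.png

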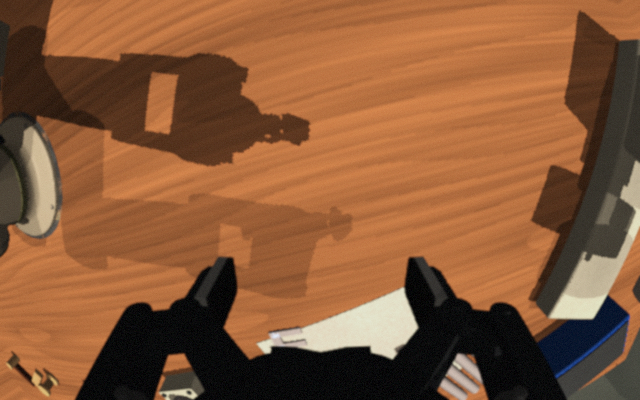

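The move was refused because every row must carry all seven keys. The wrist view shows only bench and shadows, with the fingers at (220,280) and (420,280).

```bash
python3 -m handwheel '[{"dx":-1,"dy":-0.6,"dz":-0.05,"rx":0,"ry":0,"rz":0,"claw":85},{"dx":-1,"dy":-0.6,"dz":-0.05,"rx":0,"ry":0,"rz":0,"claw":85},{"dx":-1,"dy":-0.6,"dz":-0.05,"rx":0,"ry":0,"rz":0,"claw":85}]' 
python3 -m handwheel '[{"dx":-1,"dy":-0.6,"dz":-0.05,"rx":0,"ry":0,"rz":0,"claw":85},{"dx":-1,"dy":-0.6,"dz":-0.05,"rx":0,"ry":0,"rz":0,"claw":85},{"dx":-1,"dy":-0.6,"dz":-0.05,"rx":0,"ry":0,"rz":0,"claw":85}]'
python3 -m handwheel '[{"dx":-0.93,"dy":-0.55,"dz":0,"rx":0,"ry":0,"rz":-0.27,"claw":85},{"dx":-0.93,"dy":-0.55,"dz":0,"rx":0,"ry":0,"rz":-0.27,"claw":85},{"dx":-0.93,"dy":-0.55,"dz":0,"rx":0,"ry":0,"rz":-0.27,"claw":85},{"dx":-0.93,"dy":-0.55,"dz":0,"rx":0,"ry":0,"rz":-0.27,"claw":85},{"dx":-0.93,"dy":-0.55,"dz":0,"rx":0,"ry":0,"rz":-0.27,"claw":85}]'
python3 - <<'E'
from h import *
w=cap('wrist'); cv2.imwrite('pics/w2.png',w['frame'][...,::-1]); go([.54,-.2,.16],90); print(w['eye'])
E
```

```text
time_s: 0.57
position: [0.2679, 0.402, 0.2113]
tool_rot: [0.421, 3.113, -0.0]
contact_force: [0.2, 0.9, 0.1]
finger_gap: 0.085
grasp_force: 0.0
time_s: 0.95
position: [0.3888, 0.2752, 0.2188]
tool_rot: [0.422, 3.113, 0.0]
contact_force: [-0.0, -0.2, 0.2]
finger_gap: 0.0849
grasp_force: 0.0
time_s: 1.58
position: [0.4996, 0.1607, 0.2185]
tool_rot: [0.243, -3.131, -0.0]
contact_force: [0.3, 0.7, -0.2]
finger_gap: 0.0851
grasp_force: 0.0
t 1.62 pos [0.4993 0.1612 0.2187] yaw_y 98.9 tilt 0.03 j6 -1.64 gap 0.0849 grip 0.0 F [-0.3 -0.1  0.6]
d [ 0.105 -2.421  0.391] rot [ 0.0001 -0.0003  0.0991]
[0.42026845 0.1482994  0.3889488 ]
```

View pics/w2.png

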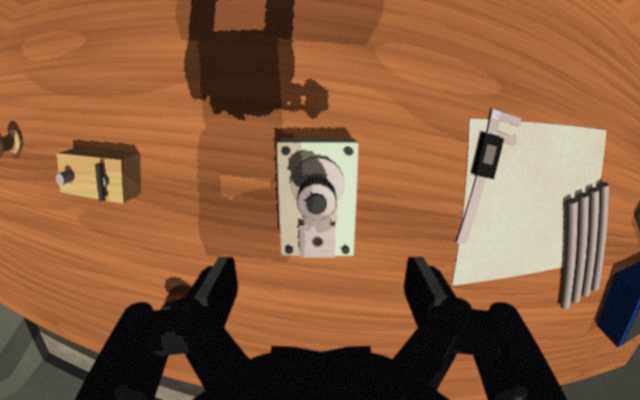

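The wrist view shows the eye at about (318,241) and the stub top at (316,203). The housing corner screws are at (286,150), (347,150), (289,248) and (345,248). The pin head is far left at (65,178).

Run:
```python
from h import *
w=load('wrist'); f=w['frame']; g=cv2.cvtColor(f,cv2.COLOR_RGB2GRAY)
def dark(u,v,r,z,nm):
    c=g[v-r:v+r+1,u-r:u+r+1].astype(float); wt=np.clip(np.median(c)-15-c,0,None)
    yy,xx=np.mgrid[v-r:v+r+1,u-r:u+r+1]; U=(wt*xx).sum()/wt.sum();V=(wt*yy).sum()/wt.sum()
    print(nm,U.round(1),V.round(1),plane(w,U,V,z,True).round(4)); return plane(w,U,V,z,True)
dark(318,241,6,.059,'eye'); dark(316,203,13,.128,'stub')
c=[dark(u,v,5,.048,'s') for u,v in ((286,150),(347,150),(289,248),(345,248))]
print(np.mean(c,0))
P=cloud(w,True)
for lo,hi in ((.043,.053),(.056,.064),(.1,.123),(.123,.135)):
    Q=P[130:260,270:365].reshape(-1,3); m=(Q[:,2]>lo)&(Q[:,2]<hi); print(lo,m.sum(),Q[m].mean(0).round(4),cv2.minAreaRect(Q[m][:,:2].astype(np.float32)*1000),np.median(Q[m][:,2]))
go([.545,-.198,.16],90)
```

```text
eye 317.2 241.3 [0.5804 0.1696 0.059 ]
stub 314.9 202.6 [0.5094 0.1573 0.128 ]
s 285.3 150.2 [0.4808 0.1182 0.048 ]
s 347.9 150.3 [0.4703 0.1872 0.048 ]
s 288.4 248.8 [0.6018 0.1365 0.048 ]
s 345.0 249.0 [0.5911 0.2059 0.048 ]
[0.5360103  0.16192244 0.048     ]
0.043 4804 [0.5259 0.1613 0.0482] ((535.6304931640625, 162.24728393554688), (141.33770751953125, 90.6486587524414), 8.878961563110352) 0.04810083410071675
0.056 2431 [0.5405 0.1633 0.06  ] ((541.74853515625, 163.84991455078125), (120.96827697753906, 57.640647888183594), 9.535391807556152) 0.06000919887558798
0.1 885 [0.5061 0.1583 0.1193] ((510.28875732421875, 158.31964111328125), (37.05272674560547, 36.380882263183594), 58.83555603027344) 0.12185332060067783
0.123 487 [0.5105 0.1586 0.1265] ((510.62744140625, 157.92086791992188), (32.924686431884766, 33.80821228027344), 29.948137283325195) 0.12748212947837134
t 1.62 pos [0.4993 0.1612 0.2187] yaw_y 98.9 tilt 0.03 j6 -1.64 gap 0.0849 grip 0.0 F [-0.3 -0.1  0.6]
d [ 0.07  -2.413  0.391] rot [ 0.0001 -0.0003  0.0991]
```

```bash
python3 -m handwheel '[{"dx":0.03,"dy":-0.9,"dz":0,"rx":0,"ry":0,"rz":0,"claw":60},{"dx":0.03,"dy":-0.9,"dz":0,"rx":0,"ry":0,"rz":0,"claw":60},{"dx":0.03,"dy":-0.9,"dz":0,"rx":0,"ry":0,"rz":0,"claw":60}]' 
python3 -m handwheel '[{"dx":0.03,"dy":-0.9,"dz":0.1,"rx":0,"ry":0,"rz":0.1,"claw":60},{"dx":0.03,"dy":-0.9,"dz":0.1,"rx":0,"ry":0,"rz":0.1,"claw":60},{"dx":0.03,"dy":-0.9,"dz":0.1,"rx":0,"ry":0,"rz":0.1,"claw":60},{"dx":0.03,"dy":-0.9,"dz":0.1,"rx":0,"ry":0,"rz":0.1,"claw":60}]'
python3 - <<'E'
from h import *
w=cap('wrist'); cv2.imwrite('pics/w3.png',w['frame'][80:360,120:520,::-1]); go([.546,-.198,.12],90)
E
```

```text
time_s: 2.0
position: [0.5163, 0.0246, 0.2188]
tool_rot: [-0.24, 3.132, -0.001]
contact_force: [0.3, 1.0, 1.1]
finger_gap: 0.0601
grasp_force: 0.0
time_s: 2.5
position: [0.5329, -0.1066, 0.2038]
tool_rot: [-0.002, -3.141, -0.001]
contact_force: [-0.4, -0.1, -0.3]
finger_gap: 0.0599
grasp_force: 0.0
t 2.55 pos [ 0.5329 -0.106   0.2039] yaw_y 90.0 tilt 0.03 j6 -1.985 gap 0.0595 grip 0.0 F [-0.2 -0.1 -0.1]
d [-0.088 -0.614  0.559] rot [ 0.0003  0.     -0.0002]
```

View pics/w3.png

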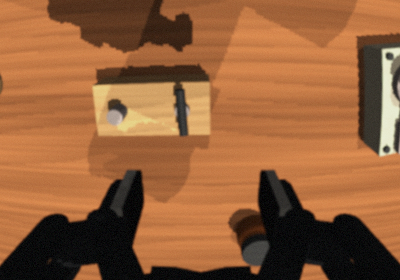

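The crop shows the pin head at (115,117), which is full-frame (235,197). The key's bar is at (181,112) in the crop.

Run:
```python
from h import *
w=load('wrist'); P=cloud(w,True)
Q=P[180:215,222:250].reshape(-1,3); m=(Q[:,2]>.068)&(Q[:,2]<.085); q=Q[m]; print(m.sum(),q.mean(0),np.median(q[:,2]),cv2.minEnclosingCircle(q[:,:2].astype(np.float32)*1000))
f=w['frame'].astype(int); sat=f.max(2)-f.min(2); mk=((sat<45)&(f.min(2)>130)).astype(np.uint8); mk[:180]=0;mk[225:]=0;mk[:,:215]=0;mk[:,255:]=0
n,l,st,ce=cv2.connectedComponentsWithStats(mk); print(st[1:],ce[1:],[plane(w,*c,.07,True).round(4) for c in ce[1:]])
c=q.mean(0); go([c[0],c[1],.12],90)
```

```text
239 [ 0.54811441 -0.1958586   0.0753889 ] 0.07594810181151784 ((548.7412719726562, -196.09295654296875), 9.291155815124512)
[[227 191  16  14 165]] [[234.18181818 197.18787879]] [array([ 0.5509, -0.1978,  0.07  ])]
t 2.55 pos [ 0.5329 -0.106   0.2039] yaw_y 90.0 tilt 0.03 j6 -1.985 gap 0.0595 grip 0.0 F [-0.2 -0.1 -0.1]
d [-0.102 -0.599  0.559] rot [ 0.0003  0.     -0.0002]
```

```bash
python3 -m handwheel '[{"dx":-0.08,"dy":-0.3,"dz":0.4,"rx":0,"ry":0,"rz":0,"claw":60},{"dx":-0.08,"dy":-0.61,"dz":0.4,"rx":0,"ry":0,"rz":0,"claw":60},{"dx":-0.08,"dy":-0.61,"dz":0.4,"rx":0,"ry":0,"rz":0,"claw":60},{"dx":-0.08,"dy":-0.61,"dz":0.4,"rx":0,"ry":0,"rz":0,"claw":50}]'
python3 - <<'E'
from h import *
w=cap('wrist'); cv2.imwrite('pics/w4.png',w['frame'][80:360,120:520,::-1])
P=cloud(w,True); Q=P.reshape(-1,3); m=(Q[:,2]>.073)&(Q[:,2]<.08)&(np.hypot(Q[:,0]-.546,Q[:,1]+.198)<.02); q=Q[m]; print(m.sum(),q.mean(0),np.median(q[:,2]),cv2.minEnclosingCircle(q[:,:2].astype(np.float32)*1000))
go([.546,-.198,.055],90)
E
```

```text
time_s: 3.05
position: [0.5451, -0.1974, 0.1443]
tool_rot: [0.0, 3.141, 0.0]
contact_force: [0.2, -0.3, 0.4]
finger_gap: 0.0501
grasp_force: 0.0
359 [ 0.54851771 -0.1966432   0.07594773] 0.07600546025978372 ((548.8290405273438, -196.502197265625), 9.176661491394043)
t 3.1 pos [ 0.5451 -0.1973  0.1445] yaw_y 90.0 tilt 0.05 j6 -2.123 gap 0.05 grip 0.0 F [-0.1 -0.3 -0.1]
d [-0.005 -0.005  0.596] rot [-0.0001  0.0005  0.0003]
```

View pics/w4.png

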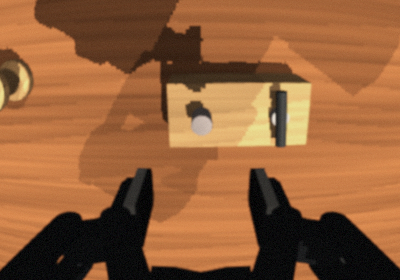

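The pin head is at crop (202,123), roughly midway between the fingers. Its fitted centre is (0.5488, -0.1965) with the top at 0.076. I'll go down and grip it.

```bash
python3 -m handwheel '[{"dx":-0.025,"dy":0.005,"dz":0.2,"rx":0,"ry":0,"rz":0,"claw":42},{"dx":-0.025,"dy":0.005,"dz":0.4,"rx":0,"ry":0,"rz":0,"claw":42},{"dx":-0.025,"dy":0.005,"dz":0.595,"rx":0,"ry":0,"rz":0,"claw":42},{"dx":-0.025,"dy":0.005,"dz":0.595,"rx":0,"ry":0,"rz":0,"claw":42},{"dx":-0.025,"dy":0.005,"dz":0.595,"rx":0,"ry":0,"rz":0,"claw":10},{"dx":-0.025,"dy":0.005,"dz":0.595,"rx":0,"ry":0,"rz":0,"claw":10},{"dx":-0.025,"dy":0.005,"dz":0.595,"rx":0,"ry":0,"rz":0,"claw":10},{"dx":-0.025,"dy":0.005,"dz":0.595,"rx":0,"ry":0,"rz":0,"claw":10},{"dx":-0.025,"dy":0.005,"dz":0.595,"rx":0,"ry":0,"rz":0,"claw":10}]' 60
python3 - <<'E'
from h import *
go([.5488,-.1965,.15],90)
E
```

```text
time_s: 4.22
position: [0.5485, -0.1985, 0.0546]
tool_rot: [0.003, 3.142, -0.0]
contact_force: [-0.4, -0.4, 0.9]
finger_gap: 0.0102
grasp_force: 0.0
t 4.22 pos [ 0.5485 -0.1985  0.0546] yaw_y 89.9 tilt 0.01 j6 -2.119 gap 0.0102 grip 0.0 F [-0.4 -0.4  0.9]
d [-0.002  0.014 -0.636] rot [-0.      0.     -0.0012]
```

The gap reached 10 mm with no grip force, so it missed the 18 mm head. I'll look before moving again.

Run:
```python
from h import *
w=cap('wrist');s=cap('scene'); a=cv2.resize(w['frame'][120:320,200:440],(480,400)); b=cv2.resize(s['frame'][200:275,215:290],(400,400),interpolation=cv2.INTER_CUBIC)
b=b[:, :300]; cv2.imwrite('pics/w5.png',np.hstack([a,b])[...,::-1])
```

```text
(no output)
```

View pics/w5.png

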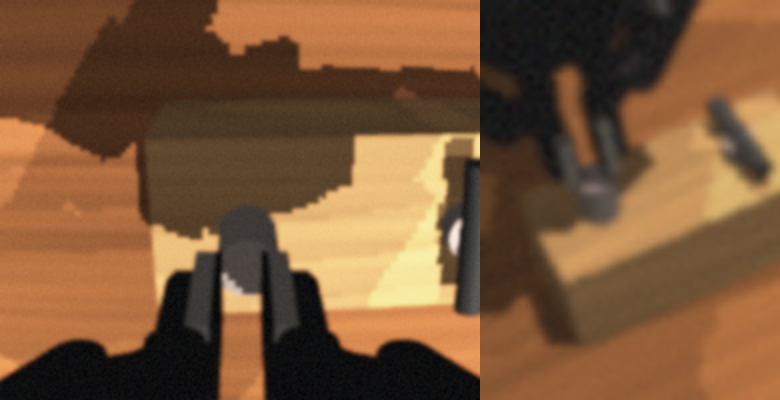

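The pads overlap the head in the image but aren't touching it. I'll use depth to see where the head is relative to the pads.

Run:
```python
from h import *
for n,fi in (('wrist',True),('scene',False)):
    w=load(n); P=cloud(w,fi); Q=P.reshape(-1,3); C=w['frame'].reshape(-1,3).astype(int)
    near=(abs(Q[:,0]-.548)<.05)&(abs(Q[:,1]+.197)<.04)
    for lo,hi in ((.045,.052),(.053,.06),(.06,.068),(.068,.073),(.073,.079),(.079,.09),(.09,.1)):
        m=near&(Q[:,2]>lo)&(Q[:,2]<hi)
        if m.sum(): print(n,lo,m.sum(),'x',np.percentile(Q[m,0],[2,50,98]).round(4),'y',np.percentile(Q[m,1],[2,50,98]).round(4))
w=load('wrist');P=cloud(w,True)
# full-frame pixels: crop/2+(200,120)
for u,v in ((245,230),(245,245),(245,260),(245,270),(235,285),(210,265),(210,290),(275,265),(275,290),(180,200)):
    U,V=200+u//2,120+v//2; print((u,v),P[V,U].round(4),w['frame'][V,U])
```

```text
wrist 0.045 7420 x [0.5192 0.5384 0.5762] y [-0.2256 -0.1867 -0.1581]
wrist 0.053 117 x [0.5402 0.5417 0.5468] y [-0.2046 -0.1968 -0.1884]
wrist 0.06 169 x [0.5401 0.5416 0.5463] y [-0.2049 -0.1969 -0.1884]
wrist 0.068 104 x [0.5401 0.5415 0.5458] y [-0.2042 -0.1964 -0.1891]
wrist 0.073 585 x [0.5405 0.5477 0.5573] y [-0.2035 -0.1975 -0.1914]
wrist 0.079 124 x [0.538  0.5388 0.5433] y [-0.2146 -0.1931 -0.1821]
wrist 0.09 613 x [0.538  0.5423 0.5592] y [-0.2162 -0.1936 -0.1806]
scene 0.045 492 x [0.5213 0.5568 0.5802] y [-0.2281 -0.192  -0.1584]
scene 0.053 14 x [0.5426 0.5563 0.559 ] y [-0.208  -0.2021 -0.1934]
scene 0.06 16 x [0.5517 0.5568 0.5585] y [-0.2075 -0.1996 -0.1914]
scene 0.068 11 x [0.5527 0.5576 0.5591] y [-0.2072 -0.2005 -0.194 ]
scene 0.073 26 x [0.5421 0.5524 0.5591] y [-0.2064 -0.1989 -0.1928]
scene 0.079 20 x [0.5415 0.557  0.5626] y [-0.2143 -0.1957 -0.1877]
scene 0.09 40 x [0.5425 0.5579 0.562 ] y [-0.2192 -0.1955 -0.1825]
(245, 230) [ 0.5404 -0.1975  0.0696] [66 58 58]
(245, 245) [ 0.5413 -0.1975  0.0767] [77 68 65]
(245, 260) [ 0.5466 -0.1975  0.0758] [77 72 68]
(245, 270) [ 0.5492 -0.1975  0.0767] [80 73 69]
(235, 285) [ 0.5539 -0.2003  0.0762] [159 143 135]
(210, 265) [ 0.5381 -0.2057  0.094 ] [59 56 51]
(210, 290) [ 0.5383 -0.2052  0.106 ] [51 48 44]
(275, 265) [ 0.5384 -0.1904  0.0934] [59 57 53]
(275, 290) [ 0.5386 -0.191   0.1055] [58 55 53]
(180, 200) [ 0.5392 -0.2169  0.0507] [85 65 43]
```

Depth places the finger tips at about z = 0.080, roughly 25 mm above the reported TCP height, so the fingers closed just above the head. They are well aligned in x and y. I'll open, drop 20 mm and grip again.

```bash
python3 -m handwheel '[{"dx":0,"dy":0.005,"dz":0,"rx":0,"ry":0,"rz":0,"claw":36},{"dx":0,"dy":0.005,"dz":0,"rx":0,"ry":0,"rz":0,"claw":36},{"dx":0,"dy":0.005,"dz":0.07,"rx":0,"ry":0,"rz":0,"claw":36},{"dx":0,"dy":0.005,"dz":0.14,"rx":0,"ry":0,"rz":0,"claw":36},{"dx":0,"dy":0.005,"dz":0.14,"rx":0,"ry":0,"rz":0,"claw":36},{"dx":0,"dy":0.005,"dz":0.14,"rx":0,"ry":0,"rz":0,"claw":5},{"dx":0,"dy":0.005,"dz":0.14,"rx":0,"ry":0,"rz":0,"claw":5},{"dx":0,"dy":0.005,"dz":0.14,"rx":0,"ry":0,"rz":0,"claw":5},{"dx":0,"dy":0.005,"dz":0.14,"rx":0,"ry":0,"rz":0,"claw":5}]' 60
python3 - <<'E'
from h import *
w=cap('wrist'); P=cloud(w,True); Q=P.reshape(-1,3)
near=(abs(Q[:,0]-.548)<.03)&(abs(Q[:,1]+.1975)<.03)&(Q[:,2]>.055)
print(np.histogram(Q[near,2],bins=np.arange(.055,.11,.004))); m=near&(abs(Q[:,2]-.076)<.002)&(Q[:,0]>.541); print(Q[m].mean(0))
for lo in np.arange(.055,.085,.004):
    m=near&(Q[:,2]>lo)&(Q[:,2]<lo+.004); print(lo,np.percentile(Q[m,1],[1,99]) if m.sum() else '')
go()
E
```

```text
time_s: 5.45
position: [0.5487, -0.1978, 0.0337]
tool_rot: [0.003, 3.141, -0.0]
contact_force: [0.9, 0.3, 1.7]
finger_gap: 0.0152
grasp_force: 58.6
(array([ 103,   87,  176,  307,  337, 1063,  330,  258,  354,  280,  496,
        279,  586]), array([0.055, 0.059, 0.063, 0.067, 0.071, 0.075, 0.079, 0.083, 0.087,
       0.091, 0.095, 0.099, 0.103, 0.107]))
[ 0.54785957 -0.197691    0.07604325]
0.055 [-0.20528635 -0.19038744]
0.059 [-0.20507447 -0.19054357]
0.063 [-0.21098828 -0.18423793]
0.06699999999999999 [-0.21724159 -0.17791976]
0.07099999999999998 [-0.21817509 -0.17693749]
0.07499999999999998 [-0.21734603 -0.17770698]
0.07899999999999999 [-0.21823876 -0.17709033]
0.08299999999999998 [-0.21841521 -0.17680276]
t 5.5 pos [ 0.5487 -0.1978  0.0337] yaw_y 89.9 tilt 0.03 j6 -2.118 gap 0.0155 grip 58.6 F [ 0.8 -0.3  1.3]
d [0. 0. 0.] rot [0. 0. 0.]
```

The pin is gripped at 58.6 N. Lift it and carry it towards the eye.

```bash
python3 -m handwheel '[{"dx":0,"dy":0,"dz":-0.3,"rx":0,"ry":0,"rz":0,"claw":5},{"dx":0,"dy":0,"dz":-0.6,"rx":0,"ry":0,"rz":0,"claw":5},{"dx":0,"dy":0,"dz":-0.84,"rx":0,"ry":0,"rz":0,"claw":5},{"dx":0,"dy":0.3,"dz":-0.84,"rx":0,"ry":0,"rz":0,"claw":5},{"dx":0,"dy":0.65,"dz":-0.84,"rx":0,"ry":0,"rz":0,"claw":5},{"dx":0,"dy":1,"dz":-0.84,"rx":0,"ry":0,"rz":0,"claw":5},{"dx":0,"dy":1,"dz":-0.84,"rx":0,"ry":0,"rz":0,"claw":5}]'
python3 - <<'E'
from h import *
go([.5804,.11,.16],98.9)
E
```

```text
time_s: 6.38
position: [0.5484, -0.0446, 0.1596]
tool_rot: [0.004, -3.141, -0.001]
contact_force: [0.0, -1.2, -0.6]
finger_gap: 0.0156
grasp_force: 58.8
t 6.38 pos [ 0.5484 -0.0446  0.1596] yaw_y 90.1 tilt 0.03 j6 -1.87 gap 0.0156 grip 58.8 F [ 0.  -1.2 -0.6]
d [-0.216  1.03  -0.002] rot [ 0.0003 -0.0002 -0.0973]
```

```bash
python3 -m handwheel '[{"dx":-0.1,"dy":0.35,"dz":0,"rx":0,"ry":0,"rz":-0.05,"claw":5},{"dx":-0.2,"dy":0.7,"dz":0,"rx":0,"ry":0,"rz":-0.097,"claw":5},{"dx":-0.215,"dy":1,"dz":0,"rx":0,"ry":0,"rz":-0.097,"claw":5},{"dx":-0.215,"dy":1,"dz":0,"rx":0,"ry":0,"rz":-0.097,"claw":5}]'
python3 - <<'E'
from h import *
w=cap('wrist'); P=cloud(w,True); s,R=tool(); Q=P.reshape(-1,3)
loc=(Q-s['position'])@R   # tool frame
np.set_printoptions(suppress=True,precision=4)
for a,b in ((-.045,-.041),(-.041,-.034),(-.034,-.025),(-.025,-.018),(-.018,-.005),(-.005,.01),(.01,.02)):
    m=(abs(loc[:,0])<.02)&(abs(loc[:,1])<.0125)&(loc[:,2]>a)&(loc[:,2]<b)
    if m.sum()>5: print(a,b,m.sum(),'x',np.percentile(loc[m,0],[2,98]),'y',np.percentile(loc[m,1],[2,98]))
# eye: dark blob near the expected place on lug top
g=cv2.cvtColor(w['frame'],cv2.COLOR_RGB2GRAY)
near=(np.hypot(P[...,0]-.5804,P[...,1]-.169)<.016)
v,u=np.nonzero(near); print('px',u.min(),u.max(),v.min(),v.max())
cv2.imwrite('pics/w6.png',cv2.resize(w['frame'][v.min()-90:v.max()+60,u.min()-120:u.max()+60,::-1],None,fx=2.5,fy=2.5)); 
X=plane(w,*np.meshgrid(np.arange(640.),np.arange(400.)),.0595,True); nr=np.hypot(X[...,0]-.5804,X[...,1]-.169)<.013
thr=np.median(g[nr]); wt=np.clip(thr-25-g.astype(float),0,None)*nr; print('eye',(X*wt[...,None]).sum((0,1))/wt.sum(),(wt>0).sum(),thr)
go([.5804,.169,.16],98.9)
E
```

```text
time_s: 6.88
position: [0.5813, 0.1041, 0.1591]
tool_rot: [0.241, -3.132, -0.0]
contact_force: [0.2, -0.1, -0.7]
finger_gap: 0.0154
grasp_force: 58.9
-0.045 -0.041 937 x [-0.0082  0.01  ] y [-0.0101  0.0103]
-0.041 -0.034 371 x [-0.0105  0.0103] y [-0.0118  0.0118]
-0.034 -0.025 301 x [0.0036 0.0101] y [-0.011   0.0108]
-0.025 -0.018 164 x [0.0032 0.0082] y [-0.0061  0.0089]
-0.018 -0.005 50 x [0.0022 0.0078] y [-0.0058  0.0058]
-0.005 0.01 142 x [0.0006 0.0045] y [-0.0024  0.0063]
0.01 0.02 84 x [0.0003 0.0043] y [-0.0021  0.0066]
px 373 523 183 399
eye [0.5804 0.1691 0.0595] 178 227.0
t 6.92 pos [0.5814 0.1025 0.1592] yaw_y 98.7 tilt 0.03 j6 -1.749 gap 0.0152 grip 58.9 F [-1.2  0.4 -0.6]
d [-0.061  0.439 -0.006] rot [-0.0002 -0.0003 -0.0021]
```

View pics/w6.png

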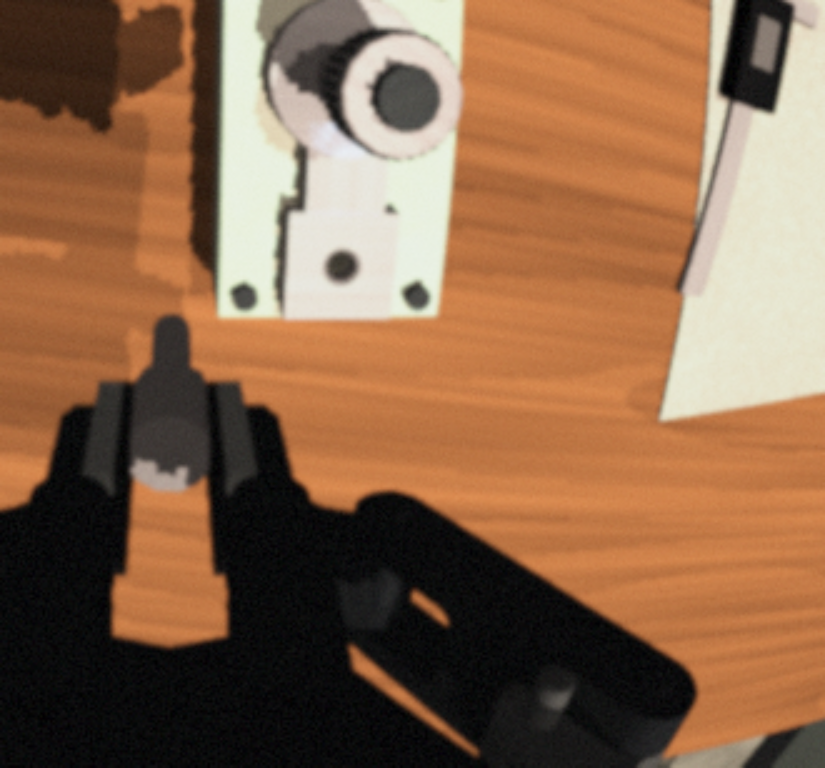

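The pin hangs straight in image columns between the pads, with the head at (170,440) and the tip at (172,320). The eye is clearly visible at (342,265) and measures (0.5804, 0.1691), repeating the earlier value. I'll fit the shank axis to check for lean.

```bash
cat >> h.py <<'E'
from scipy.optimize import least_squares
def pinfit(w):
    s,R=tool(); P=cloud(w,True).reshape(-1,3); loc=(P-s['position'])@R
    def fit(z0,z1,r,hx):
        m=(abs(loc[:,0])<hx)&(abs(loc[:,1])<.013)&(loc[:,2]>z0)&(loc[:,2]<z1); q=loc[m]
        f=lambda p:np.hypot(q[:,0]-p[0]-p[2]*q[:,2],q[:,1]-p[1]-p[3]*q[:,2])-r
        o=least_squares(f,[0,0,0,0],loss='soft_l1',f_scale=.0005); return m.sum(),o.x.round(4),np.median(abs(o.fun)).round(5)
    print('shank(cx,cy,slx,sly)',fit(-.014,.018,.005,.012)); print('head',fit(-.038,-.02,.009,.0115))
    m=(abs(loc[:,0])<.012)&(abs(loc[:,1])<.009)&(loc[:,2]>-.046)&(loc[:,2]<-.040); t=loc[m]; t=t[t[:,2]<np.median(t[:,2])+.0012]; print('top',np.median(t[:,2]),np.percentile(t[:,0],[1,99]).round(4))
    # widths per slice, straight from the picture
    m=(abs(loc[:,0])<.012)&(abs(loc[:,1])<.012)
    for z in np.arange(-.016,.026,.006):
        k=m&(abs(loc[:,2]-z)<.003); 
        if k.sum(): print(round(z,3),k.sum(),'xmax',np.percentile(loc[k,0],95).round(4),'y',np.percentile(loc[k,1],[3,50,97]).round(4))
E
python3 - <<'E'
from h import *
pinfit(load('wrist'))
E
```

```text
shank(cx,cy,slx,sly) (np.int64(245), array([-0.001 ,  0.0019, -0.0017,  0.0093]), np.float64(0.00022))
head (np.int64(639), array([-0.0019,  0.0027, -0.031 ,  0.0402]), np.float64(0.00042))
top -0.04235057986561863 [-0.0087  0.0098]
-0.016 35 xmax 0.0079 y [-0.0058  0.0003  0.0079]
-0.01 14 xmax 0.0046 y [0.001  0.0025 0.005 ]
-0.004 58 xmax 0.0042 y [-0.0022  0.0013  0.0057]
0.002 62 xmax 0.0045 y [-0.0023  0.0023  0.0062]
0.008 55 xmax 0.0041 y [-0.0024  0.002   0.0064]
0.014 53 xmax 0.0041 y [-0.0019  0.002   0.0062]
0.02 22 xmax 0.0043 y [-0.0016  0.0026  0.0066]
```

Slopes are about 0, so the pin is upright. The arm was still settling when that frame was taken, so I'll hold and re-measure from slightly closer.

```bash
python3 -m handwheel '[{"dx":-0.06,"dy":0.13,"dz":0.2,"rx":0,"ry":0,"rz":0,"claw":5},{"dx":-0.06,"dy":0.13,"dz":0.2,"rx":0,"ry":0,"rz":0,"claw":5},{"dx":-0.06,"dy":0.13,"dz":0.2,"rx":0,"ry":0,"rz":0,"claw":5},{"dx":-0.06,"dy":0.13,"dz":0.2,"rx":0,"ry":0,"rz":0,"claw":5},{"dx":-0.06,"dy":0.13,"dz":0.2,"rx":0,"ry":0,"rz":0,"claw":5},{"dx":-0.06,"dy":0.13,"dz":0.2,"rx":0,"ry":0,"rz":0,"claw":5}]'
python3 - <<'E'
from h import *
w=cap('wrist'); pinfit(w)
X=plane(w,*np.meshgrid(np.arange(640.),np.arange(400.)),.0595,True); nr=np.hypot(X[...,0]-.5804,X[...,1]-.169)<.012
g=cv2.cvtColor(w['frame'],cv2.COLOR_RGB2GRAY)
thr=np.median(g[nr]); wt=np.clip(thr-25-g.astype(float),0,None)*nr; print('eye',(X*wt[...,None]).sum((0,1))/wt.sum(),(wt>0).sum(),thr)
go([.5804,.169,.099],98.9)
E
```

```text
time_s: 7.68
position: [0.5874, 0.1226, 0.1298]
tool_rot: [-0.236, 3.132, -0.0]
contact_force: [0.5, 0.6, -0.4]
finger_gap: 0.0151
grasp_force: 58.9
shank(cx,cy,slx,sly) (np.int64(246), array([-0.0009,  0.0002,  0.0001,  0.0047]), np.float64(0.00023))
head (np.int64(638), array([-0.0016,  0.    , -0.0288, -0.001 ]), np.float64(0.00041))
top -0.04248882327968769 [-0.0086  0.01  ]
-0.016 30 xmax 0.008 y [-0.0075 -0.0011  0.0068]
-0.01 13 xmax 0.0045 y [-0.0022  0.0008  0.0023]
-0.004 60 xmax 0.0042 y [-0.0039  0.0002  0.004 ]
0.002 65 xmax 0.0045 y [-0.004   0.0003  0.0045]
0.008 52 xmax 0.0045 y [-0.0042  0.0003  0.0047]
0.014 49 xmax 0.0043 y [-0.0036  0.0003  0.0048]
0.02 23 xmax 0.0047 y [-0.0032  0.0009  0.0049]
eye [0.58034795 0.16936592 0.0595    ] 229 227.5
t 7.72 pos [0.5873 0.1227 0.1297] yaw_y 98.6 tilt 0.02 j6 -1.712 gap 0.0156 grip 58.9 F [-0.1  0.2 -1.4]
d [-0.001  0.312  0.205] rot [-0.      0.0002 -0.0031]
```

```bash
python3 -m handwheel '[{"dx":0.004,"dy":0.31,"dz":0,"rx":0,"ry":0,"rz":0,"claw":5},{"dx":0.004,"dy":0.31,"dz":0.1,"rx":0,"ry":0,"rz":0,"claw":5},{"dx":0.004,"dy":0.31,"dz":0.24,"rx":0,"ry":0,"rz":0,"claw":5},{"dx":0.004,"dy":0.31,"dz":0.24,"rx":0,"ry":0,"rz":0,"claw":5},{"dx":0.004,"dy":0.31,"dz":0.24,"rx":0,"ry":0,"rz":0,"claw":5},{"dx":0.004,"dy":0.31,"dz":0.24,"rx":0,"ry":0,"rz":0,"claw":5}]'
python3 - <<'E'
from h import *
w=cap('wrist'); pinfit(w); go([.5796,.169,.0437],98.9)
E
```

```text
time_s: 8.48
position: [0.5802, 0.1685, 0.0943]
tool_rot: [-0.236, 3.131, -0.0]
contact_force: [-0.5, -0.1, -1.1]
finger_gap: 0.0151
grasp_force: 58.9
shank(cx,cy,slx,sly) (np.int64(247), array([-0.0009,  0.0003, -0.0026,  0.0084]), np.float64(0.00018))
head (np.int64(637), array([-0.0018,  0.0001, -0.0311,  0.    ]), np.float64(0.00039))
top -0.04249626634687283 [-0.0084  0.01  ]
-0.016 33 xmax 0.008 y [-0.0074 -0.0008  0.0063]
-0.01 14 xmax 0.0046 y [-0.002   0.0008  0.0029]
-0.004 62 xmax 0.0042 y [-0.0039  0.0003  0.0044]
0.002 61 xmax 0.0044 y [-0.004   0.0003  0.0045]
0.008 55 xmax 0.0046 y [-0.0041  0.0003  0.0047]
0.014 48 xmax 0.0043 y [-0.0036  0.0003  0.0048]
0.02 22 xmax 0.0044 y [-0.0032  0.0006  0.0049]
t 8.53 pos [0.5801 0.1686 0.0942] yaw_y 98.6 tilt 0.08 j6 -1.634 gap 0.0152 grip 58.9 F [ 0.1 -0.5 -0.9]
d [0.003 0.003 0.337] rot [-0.0001  0.0008 -0.0031]
```

```bash
python3 -m handwheel '[{"dx":0.003,"dy":0.002,"dz":0.05,"rx":0,"ry":0,"rz":0,"claw":5},{"dx":0.003,"dy":0.002,"dz":0.09,"rx":0,"ry":0,"rz":0,"claw":5},{"dx":0.003,"dy":0.002,"dz":0.12,"rx":0,"ry":0,"rz":0,"claw":5},{"dx":0.003,"dy":0.002,"dz":0.12,"rx":0,"ry":0,"rz":0,"claw":5}]'
python3 - <<'E'
from h import *
go([.5796,.169,.0437],98.9)
E
```

```text
time_s: 9.02
position: [0.5791, 0.1689, 0.075]
tool_rot: [0.236, -3.132, 0.0]
contact_force: [0.3, -0.6, 0.4]
finger_gap: 0.0151
grasp_force: 58.9
t 9.03 pos [0.5791 0.1689 0.075 ] yaw_y 98.6 tilt 0.05 j6 -1.634 gap 0.0151 grip 58.9 F [ 0.3 -0.6  0.4]
d [-0.004  0.     0.209] rot [-0.     -0.0005 -0.003 ]
```

The tip is 9 mm into the eye with no contact force. Continue down.

```bash
python3 -m handwheel '[{"dx":-0.002,"dy":0,"dz":0.05,"rx":0,"ry":0,"rz":0,"claw":5},{"dx":-0.002,"dy":0,"dz":0.1,"rx":0,"ry":0,"rz":0,"claw":5},{"dx":-0.002,"dy":0,"dz":0.1,"rx":0,"ry":0,"rz":0,"claw":5}]'
python3 -m handwheel '[{"dx":0,"dy":0,"dz":0.05,"rx":0,"ry":0,"rz":0,"claw":5},{"dx":0,"dy":0,"dz":0.1,"rx":0,"ry":0,"rz":0,"claw":5},{"dx":0,"dy":0,"dz":0.1,"rx":0,"ry":0,"rz":0,"claw":5}]'
python3 - <<'E'
from h import *
go([.5796,.169,.0437],98.9)
E
```

```text
time_s: 9.4
position: [0.5792, 0.1689, 0.0597]
tool_rot: [0.236, -3.131, 0.0]
contact_force: [0.7, 0.2, -0.4]
finger_gap: 0.0152
grasp_force: 58.9
time_s: 9.78
position: [0.5792, 0.1689, 0.0447]
tool_rot: [0.236, -3.131, 0.0]
contact_force: [-0.5, -0.2, 0.6]
finger_gap: 0.0153
grasp_force: 58.9
t 9.78 pos [0.5792 0.1689 0.0447] yaw_y 98.6 tilt 0.07 j6 -1.634 gap 0.0153 grip 58.9 F [-0.5 -0.2  0.6]
d [-0.003  0.     0.007] rot [ 0.     -0.0008 -0.003 ]
```

The pin tip is about 21 mm up. Release, lift and check.

```bash
python3 -m handwheel '[{"dx":0,"dy":0,"dz":0.005,"rx":0,"ry":0,"rz":0,"claw":5},{"dx":0,"dy":0,"dz":0.005,"rx":0,"ry":0,"rz":0,"claw":32},{"dx":0,"dy":0,"dz":0.005,"rx":0,"ry":0,"rz":0,"claw":32},{"dx":0,"dy":0,"dz":-0.2,"rx":0,"ry":0,"rz":0,"claw":32},{"dx":0,"dy":0,"dz":-0.6,"rx":0,"ry":0,"rz":0,"claw":32},{"dx":0.3,"dy":0,"dz":-0.72,"rx":0,"ry":0,"rz":0,"claw":50},{"dx":0.3,"dy":0,"dz":-0.72,"rx":0,"ry":0,"rz":0,"claw":50},{"dx":0.3,"dy":0,"dz":-0.72,"rx":0,"ry":0,"rz":0,"claw":50}]'
python3 - <<'E'
from h import *
w=cap('wrist'); P=cloud(w,True).reshape(-1,3)
m=(np.hypot(P[:,0]-.5804,P[:,1]-.169)<.02)&(P[:,2]>.075)&(P[:,2]<.1); print('pin top',m.sum(),np.median(P[m],0),cv2.minEnclosingCircle(P[m&(P[:,2]>.084)][:,:2].astype(np.float32)))
n=(np.hypot(P[:,0]-.511,P[:,1]-.158)<.025)&(P[:,2]>.1)&(P[:,2]<.135); z=P[n,2]; print(np.histogram(z,bins=np.arange(.112,.132,.001)))
r=np.hypot(P[:,0]-.511,P[:,1]-.158)
k=n&(z.min()<1)&(P[:,2]>.118); t=P[k]; ring=t[(t[:,2]<.1272)&(t[:,2]>.1205)]; print('nut top',np.median(ring[:,2]),cv2.minEnclosingCircle(ring[:,:2].astype(np.float32)))
st=t[t[:,2]>.1272]; print('stub',len(st),cv2.minEnclosingCircle(st[:,:2].astype(np.float32)), np.median(st[:,2]))
cv2.imwrite('pics/w7.png',w['frame'][...,::-1])
go([.511,.158,.15],163)
E
```

```text
time_s: 10.78
position: [0.5353, 0.1622, 0.1535]
tool_rot: [-0.236, 3.132, -0.0]
contact_force: [0.7, 0.8, 0.4]
finger_gap: 0.05
grasp_force: 0.0
pin top 383 [0.57756687 0.16902439 0.08567365] ((0.5796735882759094, 0.16920748353004456), 0.00923432968556881)
(array([ 11,   7,  21,  22,  14,  17,  26,  67,  54, 324, 811, 269,  14,
        12,  38, 269, 261,  30,   1,   0]), array([0.112, 0.113, 0.114, 0.115, 0.116, 0.117, 0.118, 0.119, 0.12 ,
       0.121, 0.122, 0.123, 0.124, 0.125, 0.126, 0.127, 0.128, 0.129,
       0.13 , 0.131, 0.132]))
nut top 0.12251289320937377 ((0.5110665559768677, 0.15855956077575684), 0.018385645002126694)
stub 530 ((0.5110235214233398, 0.15846039354801178), 0.009506883099675179) 0.128082534877137
t 10.82 pos [0.5354 0.1622 0.1531] yaw_y 98.6 tilt 0.02 j6 -1.639 gap 0.0501 grip 0.0 F [-0.1  0.9 -1. ]
d [ 0.165 -0.003  0.02 ] rot [ 1.000e-04 -2.000e-04 -7.153e-01]
```

View pics/w7.png

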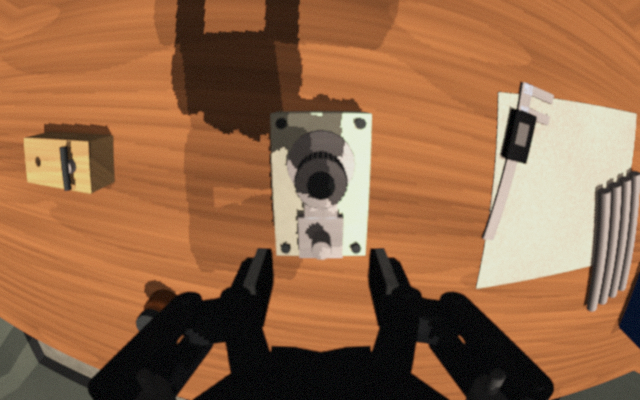

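The pin head is seated in the lug at (320,240), with its top at 0.0857, so it is home. The nut is around (320,178), its top at 0.1225 (thread about 2.6 rad) and its axis at (0.511, 0.1585). Now I'll grip the nut with the wrist wound back.

```bash
python3 -m handwheel '[{"dx":0.165,"dy":-0.001,"dz":0,"rx":0,"ry":0,"rz":-0.1,"claw":60},{"dx":0.165,"dy":-0.001,"dz":0,"rx":0,"ry":0,"rz":-0.21,"claw":60},{"dx":0.165,"dy":-0.001,"dz":0,"rx":0,"ry":0,"rz":-0.32,"claw":60},{"dx":0.165,"dy":-0.001,"dz":0,"rx":0,"ry":0,"rz":-0.43,"claw":60},{"dx":0.165,"dy":-0.001,"dz":0,"rx":0,"ry":0,"rz":-0.54,"claw":60},{"dx":0.165,"dy":-0.001,"dz":0,"rx":0,"ry":0,"rz":-0.65,"claw":60},{"dx":0.165,"dy":-0.001,"dz":0,"rx":0,"ry":0,"rz":-0.71,"claw":60},{"dx":0.165,"dy":-0.001,"dz":0,"rx":0,"ry":0,"rz":-0.71,"claw":60},{"dx":0.165,"dy":-0.001,"dz":0,"rx":0,"ry":0,"rz":-0.71,"claw":60}]'
python3 - <<'E'
from h import *
go([.511,.1584,.067],162.5)
E
```

```text
time_s: 11.95
position: [0.5108, 0.1584, 0.153]
tool_rot: [1.856, -2.534, -0.001]
contact_force: [0.7, 0.6, -0.3]
finger_gap: 0.0603
grasp_force: 0.0
t 11.95 pos [0.5108 0.1584 0.153 ] yaw_y 162.4 tilt 0.04 j6 -2.756 gap 0.0603 grip 0.0 F [ 0.7  0.6 -0.3]
d [-0.001 -0.002  0.574] rot [ 0.0004 -0.0001 -0.0009]
```

```bash
python3 -m handwheel '[{"dx":0,"dy":0,"dz":0.2,"rx":0,"ry":0,"rz":0,"claw":54},{"dx":0,"dy":0,"dz":0.4,"rx":0,"ry":0,"rz":0,"claw":54},{"dx":0,"dy":0,"dz":0.57,"rx":0,"ry":0,"rz":0,"claw":54},{"dx":0,"dy":0,"dz":0.57,"rx":0,"ry":0,"rz":0,"claw":54},{"dx":0,"dy":0,"dz":0.57,"rx":0,"ry":0,"rz":0,"claw":25},{"dx":0,"dy":0,"dz":0.57,"rx":0,"ry":0,"rz":0,"claw":25},{"dx":0,"dy":0,"dz":0.57,"rx":0,"ry":0,"rz":0,"claw":25},{"dx":0,"dy":0,"dz":0.57,"rx":0,"ry":0,"rz":0,"claw":25}]' 40
python3 - <<'E'
from h import *
go([.511,.1584,.067],162.5); print(tool()[0]['wrist_torque'])
w=cap('wrist'); s,R=tool(); P=cloud(w,True).reshape(-1,3); L=(P-s['position'])@R
m=(abs(L[:,1])>.0185)&(abs(L[:,1])<.03)&(abs(L[:,0])<.013)&(P[:,2]>.07)&(P[:,2]<.13)
print('finger low z',np.percentile(P[m,2],[1,5,20]),m.sum())
E
```

```text
time_s: 12.95
position: [0.5106, 0.1587, 0.0692]
tool_rot: [-1.858, 2.532, -0.0]
contact_force: [-5.0, 0.8, 6.4]
finger_gap: 0.0351
grasp_force: 39.9
t 12.95 pos [0.5106 0.1587 0.0692] yaw_y 162.5 tilt 0.06 j6 -2.757 gap 0.0351 grip 39.9 F [-5.   0.8  6.4]
d [ 0.001 -0.003  0.014] rot [-0.0005  0.0004  0.0003]
[ 0.21802923  0.80595494 -0.01701524]
finger low z [0.10110339 0.10451511 0.10919911] 1275
```

The nut is gripped at 40 N. Turn it 90° clockwise, following the thread down.

```bash
python3 -m handwheel '[{"dx":0,"dy":0,"dz":0.001,"rx":0,"ry":0,"rz":0.1,"claw":25},{"dx":0,"dy":0,"dz":0.002,"rx":0,"ry":0,"rz":0.2,"claw":25},{"dx":0,"dy":0,"dz":0.003,"rx":0,"ry":0,"rz":0.3,"claw":25},{"dx":0,"dy":0,"dz":0.004,"rx":0,"ry":0,"rz":0.4,"claw":25},{"dx":0,"dy":0,"dz":0.005,"rx":0,"ry":0,"rz":0.5,"claw":25},{"dx":0,"dy":0,"dz":0.006,"rx":0,"ry":0,"rz":0.6,"claw":25},{"dx":0,"dy":0,"dz":0.007,"rx":0,"ry":0,"rz":0.7,"claw":25},{"dx":0,"dy":0,"dz":0.008,"rx":0,"ry":0,"rz":0.8,"claw":25},{"dx":0,"dy":0,"dz":0.009,"rx":0,"ry":0,"rz":0.9,"claw":25},{"dx":0,"dy":0,"dz":0.01,"rx":0,"ry":0,"rz":1,"claw":25},{"dx":0,"dy":0,"dz":0.01,"rx":0,"ry":0,"rz":1,"claw":25}]'
cat >> h.py <<'E'
def nut():
    go(); print('torque',tool()[0]['wrist_torque'].round(3)); w=cap('wrist'); P=cloud(w,True).reshape(-1,3)
    r=np.hypot(P[:,0]-.511,P[:,1]-.1585); k=(r>.011)&(r<.0165)&(P[:,2]>.117)&(P[:,2]<.126); print('nut top',np.median(P[k,2]).round(5),k.sum())
    h=np.histogram(P[k,2],bins=np.arange(.117,.126,.0005)); print(h[0])
    m=(np.hypot(P[:,0]-.5804,P[:,1]-.169)<.02)&(P[:,2]>.084)&(P[:,2]<.09); print('pin top',m.sum(),np.median(P[m],0).round(4) if m.sum() else '')
E
python3 -c "
from h import *
nut()"
```

```text
time_s: 14.38
position: [0.5107, 0.1584, 0.0677]
tool_rot: [0.48, 3.104, -0.0]
contact_force: [-5.2, -0.1, 6.5]
finger_gap: 0.0347
grasp_force: 40.0
t 14.38 pos [0.5107 0.1584 0.0677] yaw_y 72.4 tilt 0.06 j6 -1.185 gap 0.0347 grip 40.0 F [-5.2 -0.1  6.5]
d [0. 0. 0.] rot [0. 0. 0.]
torque [-0.12   0.723 -0.104]
nut top 0.12091 1636
[  0   0   0   1   6  66 293 537 502 202  23   6   0   0   0   0   0]
pin top 178 [0.5777 0.1642 0.0859]
```

The nut dropped 1.6 mm, so it is following, with about 1 rad left. Turn 40°, then smaller steps while watching torque.

```bash
python3 -m handwheel '[{"dx":0,"dy":0,"dz":0.001,"rx":0,"ry":0,"rz":0.1,"claw":25},{"dx":0,"dy":0,"dz":0.002,"rx":0,"ry":0,"rz":0.2,"claw":25},{"dx":0,"dy":0,"dz":0.003,"rx":0,"ry":0,"rz":0.3,"claw":25},{"dx":0,"dy":0,"dz":0.0045,"rx":0,"ry":0,"rz":0.45,"claw":25},{"dx":0,"dy":0,"dz":0.0045,"rx":0,"ry":0,"rz":0.45,"claw":25}]'
python3 -c "
from h import *
print(tool()[0]['wrist_torque'])"
python3 -m handwheel '[{"dx":0,"dy":0,"dz":0.001,"rx":0,"ry":0,"rz":0.1,"claw":25},{"dx":0,"dy":0,"dz":0.001,"rx":0,"ry":0,"rz":0.1,"claw":25}]'
python3 -c "
from h import *
nut()"
```

```text
time_s: 15.05
position: [0.5105, 0.1583, 0.067]
tool_rot: [1.526, 2.745, -0.0]
contact_force: [-4.8, -1.5, 6.8]
finger_gap: 0.0348
grasp_force: 40.1
[-0.27529841  0.93629553  0.10867309]
time_s: 15.3
position: [0.5105, 0.1583, 0.0668]
tool_rot: [1.735, 2.618, 0.0]
contact_force: [-4.5, -1.5, 6.3]
finger_gap: 0.0351
grasp_force: 40.2
t 15.3 pos [0.5105 0.1583 0.0668] yaw_y 22.9 tilt 0.04 j6 -0.321 gap 0.0351 grip 40.2 F [-4.5 -1.5  6.3]
d [0. 0. 0.] rot [0. 0. 0.]
torque [-0.184  0.904 -0.048]
nut top 0.12017 1591
[  0   2   1  22 141 446 599 299  75   6   0   0   0   0   0   0   0]
pin top 548 [0.5796 0.1692 0.0859]
```

```bash
python3 -m handwheel '[{"dx":0,"dy":0,"dz":0,"rx":0,"ry":0,"rz":0.05,"claw":25},{"dx":0,"dy":0,"dz":0.001,"rx":0,"ry":0,"rz":0.09,"claw":25},{"dx":0,"dy":0,"dz":0.001,"rx":0,"ry":0,"rz":0.09,"claw":25}]'
python3 -c "
from h import *
print(tool()[0]['wrist_torque'])"
python3 -m handwheel '[{"dx":0,"dy":0,"dz":0,"rx":0,"ry":0,"rz":0.04,"claw":25},{"dx":0,"dy":0,"dz":0.001,"rx":0,"ry":0,"rz":0.07,"claw":25},{"dx":0,"dy":0,"dz":0.001,"rx":0,"ry":0,"rz":0.07,"claw":25}]'
python3 -c "
from h import *
nut()"
```

```text
time_s: 15.72
position: [0.5105, 0.1583, 0.0667]
tool_rot: [1.914, 2.49, -0.0]
contact_force: [-4.2, -0.5, 8.1]
finger_gap: 0.0348
grasp_force: 40.2
[-0.20678886  0.9772692   0.29198924]
time_s: 16.1
position: [0.5107, 0.1568, 0.0667]
tool_rot: [2.045, 2.381, -0.003]
contact_force: [-4.9, -7.7, 10.4]
finger_gap: 0.035
grasp_force: 40.3
t 16.1 pos [0.5107 0.1568 0.0667] yaw_y 8.7 tilt 0.21 j6 -0.072 gap 0.035 grip 40.3 F [-4.9 -7.7 10.4]
d [0. 0. 0.] rot [0. 0. 0.]
torque [-1.542  0.959  0.713]
nut top 0.12002 1598
[  0   0   2  47 218 513 520 237  55   6   0   0   0   0   0   0   0]
pin top 598 [0.5798 0.1672 0.0862]
```

Torque rose to 0.71 N m and the pin is leaning slightly, so the nut is on its stop. Add a touch more, hold, and check.

```bash
python3 -m handwheel '[{"dx":0,"dy":0,"dz":0,"rx":0,"ry":0,"rz":0.02,"claw":25},{"dx":0,"dy":0,"dz":0,"rx":0,"ry":0,"rz":0.02,"claw":25},{"dx":0,"dy":0,"dz":0,"rx":0,"ry":0,"rz":0.02,"claw":25},{"dx":0,"dy":0,"dz":0,"rx":0,"ry":0,"rz":0.02,"claw":25}]'
python3 -c "
from h import *
nut()"
```

```text
time_s: 16.65
position: [0.5107, 0.1564, 0.0667]
tool_rot: [2.081, 2.349, -0.004]
contact_force: [-4.8, -11.9, 9.2]
finger_gap: 0.0347
grasp_force: 40.3
t 16.65 pos [0.5107 0.1564 0.0667] yaw_y 6.9 tilt 0.25 j6 -0.041 gap 0.0347 grip 40.3 F [ -4.8 -11.9   9.2]
d [0. 0. 0.] rot [0. 0. 0.]
torque [-1.907  0.952  0.707]
nut top 0.12002 1600
[  0   0   6  40 218 509 555 222  48   2   0   0   0   0   0   0   0]
pin top 609 [0.5799 0.1671 0.0862]
```

The nut is bottomed (top 0.1200, steady torque). Back off 90°, plus a few degrees for pin backlash.

```bash
python3 -m handwheel '[{"dx":0,"dy":0,"dz":-0.001,"rx":0,"ry":0,"rz":-0.1,"claw":25},{"dx":0,"dy":0,"dz":-0.002,"rx":0,"ry":0,"rz":-0.2,"claw":25},{"dx":0,"dy":0,"dz":-0.003,"rx":0,"ry":0,"rz":-0.3,"claw":25},{"dx":0,"dy":0,"dz":-0.004,"rx":0,"ry":0,"rz":-0.4,"claw":25},{"dx":0,"dy":0,"dz":-0.005,"rx":0,"ry":0,"rz":-0.5,"claw":25},{"dx":0,"dy":0,"dz":-0.006,"rx":0,"ry":0,"rz":-0.6,"claw":25},{"dx":0,"dy":0,"dz":-0.007,"rx":0,"ry":0,"rz":-0.7,"claw":25},{"dx":0,"dy":0,"dz":-0.008,"rx":0,"ry":0,"rz":-0.8,"claw":25},{"dx":0,"dy":0,"dz":-0.009,"rx":0,"ry":0,"rz":-0.9,"claw":25},{"dx":0,"dy":0,"dz":-0.01,"rx":0,"ry":0,"rz":-1,"claw":25},{"dx":0,"dy":0,"dz":-0.01,"rx":0,"ry":0,"rz":-1,"claw":25},{"dx":0,"dy":0,"dz":-0.01,"rx":0,"ry":0,"rz":-1,"claw":25}]'
python3 -c "
from h import *
nut()"
```

```text
time_s: 18.2
position: [0.5127, 0.1587, 0.0683]
tool_rot: [-0.181, 3.131, 0.001]
contact_force: [4.5, 3.0, 5.4]
finger_gap: 0.0346
grasp_force: 39.9
t 18.2 pos [0.5127 0.1587 0.0683] yaw_y 96.6 tilt 0.33 j6 -1.607 gap 0.0346 grip 39.9 F [4.5 3.  5.4]
d [0. 0. 0.] rot [0. 0. 0.]
torque [ 0.413 -0.9    0.051]
nut top 0.12142 1694
[  0   0   0   1   0  10  76 290 570 504 202  37   4   0   0   0   0]
pin top 411 [0.579  0.1696 0.086 ]
```

The rise of 1.4 mm gives about 1.47 rad. Nudge 3° more, then check the pin and that the nut is still.

```bash
python3 -m handwheel '[{"dx":0,"dy":0,"dz":0,"rx":0,"ry":0,"rz":-0.035,"claw":25},{"dx":0,"dy":0,"dz":0,"rx":0,"ry":0,"rz":-0.035,"claw":25},{"dx":0,"dy":0,"dz":0,"rx":0,"ry":0,"rz":-0.035,"claw":25},{"dx":0,"dy":0,"dz":0,"rx":0,"ry":0,"rz":-0.035,"claw":25}]'
python3 -c "
from h import *
nut(); w=load('wrist'); P=cloud(w,True).reshape(-1,3)
m=(np.hypot(P[:,0]-.5804,P[:,1]-.169)<.02)&(P[:,2]>.084)&(P[:,2]<.089); q=P[m]; print(cv2.minEnclosingCircle(q[:,:2].astype(np.float32)))
A=np.c_[q[:,:2]-q[:,:2].mean(0),np.ones(len(q))]; c=np.linalg.lstsq(A,q[:,2],rcond=None)[0]; print('tilt slopes',c[:2],'top z',c[2]); print(tool()[0]['dq'].round(4))"
```

```text
time_s: 18.75
position: [0.5127, 0.1588, 0.0683]
tool_rot: [-0.266, 3.124, 0.001]
contact_force: [4.6, 3.3, 5.3]
finger_gap: 0.0348
grasp_force: 40.0
t 18.75 pos [0.5127 0.1588 0.0683] yaw_y 99.7 tilt 0.33 j6 -1.662 gap 0.0348 grip 40.0 F [4.6 3.3 5.3]
d [0. 0. 0.] rot [0. 0. 0.]
torque [ 0.596 -0.871 -0.016]
nut top 0.12143 1691
[  0   0   1   0   1   6  57 282 587 490 226  37   4   0   0   0   0]
pin top 413 [0.5792 0.1703 0.086 ]
((0.579865038394928, 0.17079001665115356), 0.009585880674421787)
tilt slopes [ 0.02545045 -0.00513981] top z 0.08592625927281902
[-0.0016  0.0001 -0.001   0.0004 -0.0014  0.0003]
```

```bash
python3 -c "
from workcell import robot
print(robot.sign_off())"
```

```text
the job is handed in; nothing more can be done
None
```

I handed the job in at about 19 s, and sign-off returned no verdict: the pin is home in the housing, and the nut was bottomed, backed off about a quarter turn (roughly 1.5 rad from its height) and is still gripped at 40 N.

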